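# Work the tight V nest block off its sprung pins and hold it clear

### The job

The motor nest on the test fixture is due for a change: the white V block sits tightly on two sprung locating pins, and a straight pull only picks the whole fixture up off the bench with it. Take hold of the block and rock it side to side along the line of the pins, only a few degrees each way so as not to bend them, until it has walked up the pins and comes free, with the fixture left standing on the bench. Finish still holding the block, level, directly over the pins and just clear of their tips (a finger's breadth), and leave the other things on the bench alone.

Things in the scene. Friction and masses are not known exactly. Their poses are not given: they have to be found in the camera images.
- fixture: test fixture, loose on the bench (1.6 kg, not screwed down): dark anodised plate 130 mm (its x) by 170 mm (its y) on rubber feet, top face 31 mm above the bench. Origin: centre of its underside, on the bench; z up. Two bright steel shaft rests, 36 mm wide (y), 46 mm tall, stand on the plate at x = -56 and +56 mm. Nothing stands beside the block on its y sides.
- seat (a point): point on the plate's top face midway between the two locating pins, 31 mm above the bench; axes as the fixture. The block's underside rests here when fully home.
- pin_a (a point): foot of one steel locating pin on the plate's top face, at fixture y = -18 mm, x = 0. Pin: 7 mm thick, 16 mm tall, split: two sprung leaves press outwards along x and drag on the block with about 14 N per pin (28 N for both, more than the fixture weighs) until the block has risen about 12 mm; above that the pin only guides loosely.
- pin_b (a point): foot of the other, like pin, at fixture y = +18 mm, x = 0.
- nest_block: white plastic V block, 40 mm (its x) by 60 mm (its y) by 44 mm tall, 0.13 kg, 90 degree V groove along x in its top. Origin: centre of its underside; axes parallel to the fixture's at the start, fully home on the pins. Grip its flat end faces at y = -30 and +30 mm (3 to 44 mm above the underside). Leaning it about one pin lifts its other end up the other pin, where it stays.
- block_top (a point): point on the block's centre line, 44 mm above its underside (level with the tops of its two end walls, in the open V); axes as the block.
- socket_a (a point): mouth of the socket for pin_a in the block's underside, at block y = -18 mm. Sockets are 18 mm deep, 9.4 mm (x) by 9.8 mm (y), so that the block can lean about 10 degrees each way along y when fully home, and more as it rises (3 to 5 degrees each way is enough to walk it up).
- socket_b (a point): mouth of the socket for pin_b, at block y = +18 mm.
- motor: small aluminium motor, 38 mm square end plates, 42 mm long, with a shaft out of each end, lying on the bench; origin under its centre. Leave alone.
- spare_block: smaller white V block without sockets, 34 x 44 x 34 mm, standing on the bench; origin: centre of its underside. Leave alone.
- driver: screwdriver lying on the bench, along its x. Leave alone.
There are look-alikes about, which are no part of the job. What is shaped like the nest_block but blue or red is not meant.

How it is judged (in metres and radians):
On the way, in this order (a step that is already met when the one before it is completed fails the run):
1. the block, still on its pins, leans to one side along the line of the pins (angle between the z axis of nest_block and the z axis of seat, either way round above 0.03 rad and y of block_top in the frame of seat above 0.001 m and z of nest_block in the frame of seat below 0.016 m), for 0.05 s.
2. the block, still on its pins, leans to the other side (angle between the z axis of nest_block and the z axis of seat, either way round above 0.03 rad and y of block_top in the frame of seat below -0.001 m and z of nest_block in the frame of seat below 0.016 m), for 0.05 s.
At the end, for the whole second after the job is handed in: The block is held still in the fingers, level within 7 degrees, its underside 3 to 35 mm above the pin tips (19 to 51 mm above the fixture's top face) and within 15 mm of straight above its seat, touching nothing but the fingers; the fixture stands flat on the bench within 25 mm of where it was (z of nest_block in the frame of seat between 0.019 and 0.051 m and horizontal distance between nest_block and seat below 0.015 m and angle between nest_block's own z axis and vertical below 0.12 rad and contact force between nest_block and the fingers above 1 N and contact force between nest_block and fixture below 0.05 N and linear speed of nest_block below 0.02 m/s and height (world z) of fixture below 0.003 m and distance of fixture from where it was at the start of the episode below 0.025 m and angle between fixture's own z axis and vertical below 0.02 rad); the arm keeps its last pose, push and grip.
It fails at once if the fixture is lifted off the bench (its middle more than 6 mm up) or tipped by more than 4 degrees (height (world z) of fixture above 0.006 m or angle between fixture's own z axis and vertical above 0.07 rad).
It fails at once if the block is leaned by more than 11 degrees on its pins, which bends them (angle between the z axis of nest_block and the z axis of seat, either way round above 0.2 rad and z of nest_block in the frame of seat below 0.016 m).
It fails at once if a bystander (motor, spare block, screwdriver) is pushed more than 20 mm (distance of any of motor, spare_block, driver from where it was at the start of the episode above 0.02 m).
It also fails if it takes over 42 s, if anything falls off the work surface, if the arm or the gripper's body presses on something with over 40 N, if the wrist force passes 120 N, or if a joint passes its speed limit or range.

### The arm

A 7-joint arm with a two-finger parallel gripper is mounted at the origin on the work surface. World frame = base frame: x ahead of the robot, y to its left, z up, the work surface at z = 0. Lengths are in mm, angles in rad, forces in N, time in s.
With the tool pointing down it reaches from about 400 to 875 mm from the base axis. Payload 4.4 kg.
Tool frame: the origin (TCP) lies midway between the tips of the shut fingers; the grasp point (between the pads) lies ctrl.grip_depth behind it (ctrl.grip_depth is the distance from the TCP to the grasp point, in mm); z points along the fingers, y is the line along which they close (so a half turn about z gives the same grasp; the last joint's range is limited). The gripper opens to 85 mm and grips with 20 to 120 N. Pads are 22 mm wide; open, the fingers measure 114 mm over their backs; the gripper's body (76 mm by 85 mm) begins 54 mm behind the grasp point. The pads swing forward as they close: fully open they stand 13 mm farther back than shut.
Start: joints at [-1.193, 0.628, 0.038, 1.517, -0.027, 0.996, -0.02], TCP at [279.073, 587.057, 231.313] pointing down, gripper open.
Joint ranges: [-3.06, 3.06], [-0.37, 2.12], [-1.25, 1.32], [0.18, 2.47], [-1.1, 4.24], [0.23, 1.98], [-2.94, 2.94]. Speed limits (rad/s): [2.57, 2.57, 3.14, 3.14, 3.14, 3.14, 3.14].

### API

Orientations are given as [roll, pitch, yaw] about the fixed x, y, z axes, in that order (R = Rz(yaw) Ry(pitch) Rx(roll)).
In Python, from cell import ctrl gives the robot as it stands.
- The arm moves only by the tool carry_out, never from a script. Its argument "deltas" is one flat list of numbers, 7 for each row, row after row: the turn, a rotation vector about the tool's x, y, z in degrees, then the shift along the tool's x, y, z in m, then the closure, from -1 (fully open) to 1 (shut). In form: [wx, wy, wz, dx, dy, dz, claw, wx, wy, wz, dx, dy, dz, claw, ...]. A call has 1 to 12 rows; each row shifts and turns the commanded pose from where the row before left it, along the tool's axes as they then stand; what a row does not reach is not made up. A row lasts 1/8 s, in which the tool goes at most 62.5 mm and 10.7 degrees, less where a joint would pass 70% of its speed; a pose out of reach is approached as far as the arm can. A call with a gripper value outside its range is refused whole. The fingers move at their own pace and stop on an object; the grip force is fixed at half the most. Time passes only in rows, so rows that do not move let the fingers close. It gives the time, the measured TCP pose, the force, the opening and the grip force at its end, in the units of the state.
- ctrl.read_state(): the state, without advancing time (a new reading comes with each control period).
- ctrl.get_image(name): name is "scene" or "top" or "wrist"; returns the picture (384x512x3 uint8, red, green, blue); there is no depth.
- ctrl.calibration(name): a dict with "mtx" (3x3 intrinsics, pixels), "R" (3x3) and "t" (3): a world point X has camera coordinates R X + t. Camera axes: x right, y down, z forward; pixel columns grow to the right and rows downward; lengths in mm; the calibration is good to about 2 mm. A picture is of the moment at which its call begins: read the wrist's pose just before it. calibration takes no time and is no camera call; for the wrist camera it gives the pose at the moment of the call.
- ctrl.finish_job(): hands the job in; it is judged then, once.
The state is a dict: "clock": time; "qpos": joint angles; "qd": joint speeds; "tau": joint torques, N m; "eef_pos": TCP position; "tool_rot": TCP orientation; "force": force on the tool from outside, world axes, zero at the start; "torque": the same for the moment, N m; "width": finger opening in mm; "gripper_force": force on a finger pad.
Only numpy, scipy, OpenCV 4.12 (cv2) and the standard library are available. Lean on these libraries where they do the work, as an engineer would, in place of code of your own. Each camera call takes 0.05 s, during which the arm holds its last target. There are 200 camera calls.

## Working session

There is one attempt and no reset: what is moved stays moved. The work goes in short steps, Python scripts to look and compute and a tool call to move; the robot and the scene stay as the last step left them, time stands still between calls to the robot, and variables do not carry over. Pictures are saved under pics/ and viewed, at most 10 in all, crops included, and the job is handed in when it is done.

Besides the shell and the picture viewer there is one more tool, called after ">>>" in YAML: its name, and indented under it one key for each argument. carry_out: Moves the arm, as the interface text tells. Its arguments: {"type":"object","properties":{"deltas":{"type":"array"}},"required":["deltas"]}

```bash
mkdir -p pics; python3 - <<'E'
from cell import ctrl
import cv2,numpy as np
a=ctrl.get_image("scene");b=ctrl.get_image("top")
for n,i in (("scene",a),("top",b)): cv2.imwrite(f"pics/{n}.png",i[:,:,::-1])
cv2.imwrite("pics/both.png",np.vstack([a,b])[:,:,::-1][:, :])
s=ctrl.read_state();print(s,ctrl.grip_depth)
for n in("scene","top","wrist"):
  c=ctrl.calibration(n);print(n,c["mtx"].tolist(),(-np.array(c["R"]).T@c["t"]).round(1),np.round(c["R"],3).tolist())
E
```

```text
{'clock': 0.1, 'qpos': array([-1.19278756,  0.62924149,  0.03848054,  1.51828141, -0.02702907,
        0.99630255, -0.02002499]), 'qd': array([ 8.05842418e-06, -1.59188667e-03,  5.54884694e-04, -2.62247090e-03,
        9.93144032e-04, -6.80932447e-04,  1.55746631e-03]), 'tau': array([ 2.54639948e-03, -5.64531791e+01,  1.23015549e+00, -1.93973333e+01,
        1.12161494e-02,  5.36556967e-03, -1.31272465e-06]), 'eef_pos': array([278.83889083, 586.52522838, 230.48528251]), 'tool_rot': array([-3.13987874e+00,  1.36796178e-05,  2.69771384e+00]), 'force': array([-0.1536959 ,  0.48280767,  0.72553377]), 'torque': array([-0.02072092, -0.05876357,  0.01614259]), 'gripper_force': 0.0, 'width': 85.10491329791894} 18.700000000000003
scene [[419.9831248062004, 0.0, 249.98836646688147], [0.0, 419.9831248062004, 189.17329850899415], [0.0, 0.0, 1.0]] [1089.7  117.9 1068.6] [[-0.178, 0.984, 0.015], [0.849, 0.161, -0.503], [-0.498, -0.077, -0.864]]
top [[351.39645170903987, 0.0, 242.03689103462256], [0.0, 351.39645170903987, 194.1550052605848], [0.0, 0.0, 1.0]] [ 388.6   30.7 1084.1] [[-0.02, -0.999, 0.031], [-0.991, 0.016, -0.132], [0.131, -0.033, -0.991]]
wrist [[297.14396206951545, 0.0, 258.7088648713582], [0.0, 297.14396206951545, 192.74373904465054], [0.0, 0.0, 1.0]] [218.2 616.7 372.2] [[0.429, 0.903, -0.003], [0.871, -0.412, 0.268], [0.241, -0.117, -0.963]]
```

View pics/top.png

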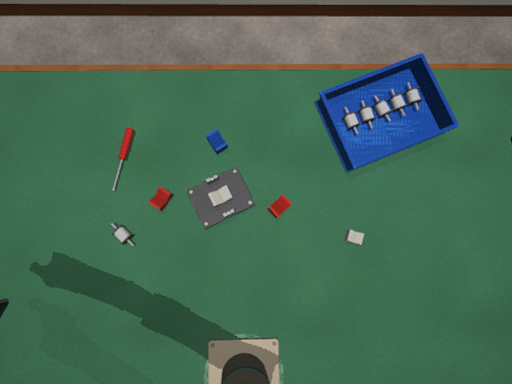

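View pics/scene.png

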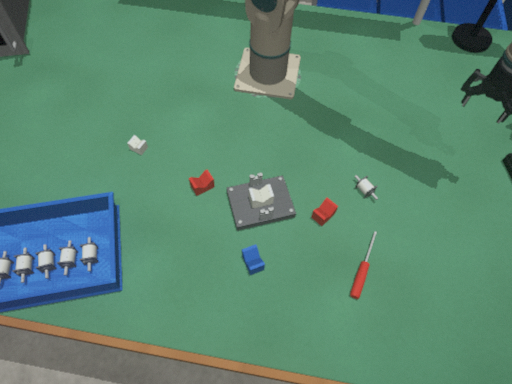

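The top view shows the fixture plate (dark, about (221,198)) with the white block at (220,196), the rests at (212,179) and (229,213), and the red/blue look-alikes at (160,199), (280,206), (217,141). The scene view agrees: block at (262,196), plate around it, spare block at (138,144), motor at (366,187), driver at (365,265).

```bash
cat > h.py <<'E'
import cv2,numpy as np
from cell import ctrl
def ray(cal,px,z):
    R=np.array(cal["R"]);C=-R.T@np.array(cal["t"])
    d=R.T@np.linalg.inv(cal["mtx"])@np.array([px[0],px[1],1.]);return C+d*(z-C[2])/d[2]
def proj(cal,X):
    p=np.array(cal["mtx"])@(np.array(cal["R"])@X+cal["t"]);return p[:2]/p[2]
E
python3 - <<'E'
from h import *
for n,c0 in (("top",(221,198)),("scene",(262,201))):
    im=cv2.imread(f"pics/{n}.png");cal=ctrl.calibration(n)
    hsv=cv2.cvtColor(im,cv2.COLOR_BGR2HSV)
    m=((hsv[...,1]<90)).astype(np.uint8)
    w=np.zeros_like(m);cv2.circle(w,c0,48,1,-1);m*=w
    m=cv2.morphologyEx(m,cv2.MORPH_OPEN,np.ones((3,3)))
    cs=cv2.findContours(m,0,2)[0];c=max(cs,key=cv2.contourArea)
    P=np.array([ray(cal,p[0],31)[:2] for p in c],np.float32)
    print(n,cv2.contourArea(c),"plate",cv2.minAreaRect(P))
    mw=((hsv[...,1]<60)&(hsv[...,2]>140)).astype(np.uint8)*w
    cs=cv2.findContours(mw,0,2)[0]
    for c in cs:
        if cv2.contourArea(c)>15:
            P=np.array([ray(cal,p[0],75)[:2] for p in c],np.float32);print(" white",cv2.contourArea(c),cv2.boundingRect(c),cv2.minAreaRect(P))
E
```

```text
top 2397.5 plate ((522.944580078125, 62.654449462890625), (137.5166778564453, 171.5807647705078), 24.709400177001953)
 white 24.5 (223, 209, 11, 8) ((469.1023864746094, 37.44821548461914), (9.020347595214844, 33.39061737060547), 25.64812660217285)
 white 251.5 (208, 185, 24, 21) ((519.4826049804688, 61.47195816040039), (40.499855041503906, 59.52945327758789), 25.80072021484375)
 white 18.5 (206, 175, 12, 7) ((569.869873046875, 84.35354614257812), (10.068167686462402, 33.91033172607422), 22.776247024536133)
scene 2798.0 plate ((514.0265502929688, 57.681610107421875), (169.24603271484375, 178.0359344482422), 24.329830169677734)
 white 36.5 (260, 207, 14, 7) ((573.36279296875, 85.83485412597656), (16.4437255859375, 36.966697692871094), 26.312849044799805)
 white 309.5 (248, 184, 26, 23) ((528.1287231445312, 63.539642333984375), (61.02617645263672, 63.166725158691406), 24.965755462646484)
 white 36.5 (249, 172, 14, 8) ((471.4207763671875, 38.150516510009766), (18.65699005126953, 37.83430480957031), 25.460466384887695)
```

>>> carry_out:
  deltas: [0,0,0,-0.037,-0.031,0.002,-1,0,0,0,-0.037,-0.031,0.002,-1,0,0,0,-0.037,-0.031,0.002,-1,0,0,0,-0.037,-0.031,0.002,-1,0,0,0,-0.037,-0.031,0.002,-1,0,0,0,-0.037,-0.031,0.002,-1,0,0,0,-0.037,-0.031,0.002,-1,0,0,0,-0.037,-0.031,0.002,-1,0,0,0,-0.037,-0.031,0.002,-1,0,0,0,-0.037,-0.031,0.002,-1,0,0,0,-0.037,-0.031,0.002,-1,0,0,0,-0.036,-0.03,0.002,-1]

```text
clock: 1.6
eef_pos: [520.2, 60.2, 207.0]
tool_rot: [-3.141, -0.0, 2.698]
force: [0.5, 0.1, 1.4]
width: 85.3
gripper_force: 0.0
```

>>> carry_out:
  deltas: [0,0,10,0,0,0,-1,0,0,10,0,0,0,-1,0,0,10,0,0,0,-1,0,0,10,0,0,0,-1,0,0,10,0,0,0,-1,0,0,10,0,0,0,-1,0,0,10,0,0,0,-1,0,0,10,0,0,0,-1,0,0,10,0,0,0,-1,0,0,10,0,0,0,-1,0,0,10,0,0,0,-1,0,0,10,0,0,0,-1]

```text
clock: 3.1
eef_pos: [519.6, 61.9, 207.0]
tool_rot: [-3.141, 0.001, 0.598]
force: [0.3, -1.0, -0.3]
width: 85.4
gripper_force: 0.0
```

>>> carry_out:
  deltas: [0,0,9.5,0,0,0,-1,0,0,0,0,0,0,-1,0,0,0,0,0,0,-1]

```text
clock: 3.48
eef_pos: [519.7, 61.9, 207.1]
tool_rot: [-3.141, 0.0, 0.44]
force: [-0.2, 0.5, -0.1]
width: 85.2
gripper_force: 0.0
```

```bash
python3 - <<'E'
from h import *
cal=ctrl.calibration("wrist");s=ctrl.read_state();im=ctrl.get_image("wrist")[:,:,::-1].copy()
cv2.imwrite("pics/w1.png",im)
print(s["clock"],s["eef_pos"],s["tool_rot"],s["force"],s["qpos"].round(2))
hsv=cv2.cvtColor(im,cv2.COLOR_BGR2HSV)
mw=((hsv[...,1]<60)&(hsv[...,2]>140)).astype(np.uint8)
for c in cv2.findContours(mw,0,2)[0]:
    if cv2.contourArea(c)>100:
        P=np.array([ray(cal,p[0],75)[:2] for p in c],np.float32);print(cv2.contourArea(c),cv2.boundingRect(c),cv2.minAreaRect(P))
print(proj(cal,np.array([520.5,61.5,75])))
E
```

```text
3.475 [519.70699749  61.91432977 207.14184362] [-3.14140698e+00  3.43645926e-04  4.40493292e-01] [-0.18641003  0.4536272  -0.09846372] [-0.63  0.57  0.7   1.91 -0.49  0.84 -0.8 ]
299.0 (242, 230, 37, 14) ((472.0015869140625, 38.38615417480469), (14.046486854553223, 35.99639892578125), 25.259950637817383)
603.5 (297, 193, 39, 36) ((519.7617797851562, 0.7702236175537109), (35.97444152832031, 35.46323776245117), 25.262062072753906)
402.5 (316, 114, 26, 32) ((592.4483032226562, 27.057247161865234), (27.54486846923828, 22.431964874267578), 27.799734115600586)
9505.5 (179, 113, 120, 116) ((521.6211547851562, 83.46446228027344), (109.89806365966797, 106.77200317382812), 25.27617073059082)
[259.79353155 184.2725177 ]
```

View pics/w1.png

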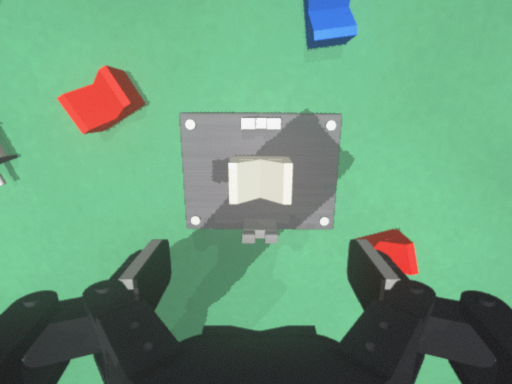

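The wrist view shows the block centred at col 260.5 (cols 229–292, rows 157–205), square to the tool. The rests are above and below it, and both finger sides are clear.

```bash
python3 - <<'E'
from h import *
cal=ctrl.calibration("wrist");s=ctrl.read_state();im=cv2.imread("pics/w1.png")
hsv=cv2.cvtColor(im,cv2.COLOR_BGR2HSV)
roi=np.zeros(im.shape[:2],np.uint8);roi[140:222,215:305]=1
m=((hsv[...,1]<60)&(hsv[...,2]>115)).astype(np.uint8)*roi
m=cv2.morphologyEx(m,cv2.MORPH_OPEN,np.ones((3,3)))
c=max(cv2.findContours(m,0,2)[0],key=cv2.contourArea)
P=np.array([ray(cal,p[0],75)[:2] for p in c],np.float32);print(cv2.boundingRect(c),cv2.minAreaRect(P))
y=s["tool_rot"][2];ty=np.array([np.sin(y),-np.cos(y)]);tx=np.array([np.cos(y),np.sin(y)])
d=P-s["eef_pos"][:2];print("along tool x",(d@tx).min(),(d@tx).max(),"tool y",(d@ty).min(),(d@ty).max())
E
```

```text
(215, 140, 90, 82) ((522.4337158203125, 62.62872314453125), (78.77721405029297, 86.74362182617188), 25.236865997314453)
along tool x -36.627786205460026 42.17947470977513 tool y -42.91570016162505 43.827909240228365
```

```bash
python3 - <<'E'
from h import *
cal=ctrl.calibration("wrist");s=ctrl.read_state();im=cv2.imread("pics/w1.png")
y=s["tool_rot"][2];ty=np.array([np.sin(y),-np.cos(y)]);tx=np.array([np.cos(y),np.sin(y)])
print(cv2.cvtColor(im,cv2.COLOR_BGR2GRAY)[200,222:300].tolist())
for px in((228.5,200),(292.5,200),(234,205),(288,205),(234,157),(261,118),(261,238)):
    p=ray(cal,px,77 if px[0]==261 else 75)[:2];d=p-s["eef_pos"][:2];print(px,p.round(1),"tx",(d@tx).round(1),"ty",(d@ty).round(1))
for x in ((190,124),(331,125),(195,220),(324,221)): 
    p=ray(cal,x,32)[:2];print(p.round(1))
E
```

```text
[150, 147, 135, 123, 115, 117, 132, 219, 239, 242, 242, 242, 242, 242, 241, 236, 227, 224, 225, 225, 224, 225, 224, 222, 221, 219, 211, 193, 178, 166, 149, 140, 126, 122, 123, 121, 120, 121, 121, 119, 121, 123, 123, 127, 130, 144, 158, 170, 196, 205, 216, 217, 220, 220, 221, 221, 221, 221, 221, 220, 224, 238, 242, 242, 242, 242, 242, 242, 240, 197, 135, 119, 121, 119, 119, 120, 119, 122]
(228.5, 200) [493.6  82.1] tx -15.1 ty -29.4
(292.5, 200) [519.9  26.3] tx -15.0 ty 32.2
(234, 205) [491.2  75.2] tx -20.1 ty -24.2
(288, 205) [513.5  27.9] tx -20.1 ty 28.0
(234, 157) [533.9  94.2] tx 26.6 ty -23.2
(261, 118) [576.2  86.6] tx 61.7 ty 1.7
(261, 238) [471.9  37.1] tx -53.8 ty 2.0
[538.4 150. ]
[600.   16.8]
[441.8 105.5]
[503.2 -27.7]
```

>>> carry_out:
  deltas: [0,0,0,0.0007,0.0014,0.03,-1,0,0,0,0,0,0.03,-1,0,0,0,0,0,0.03,-1,0,0,0,0,0,0.03,-1,0,0,0,0,0,0.022,-1,0,0,0,0,0,0.015,-1,0,0,0,0,0,0.01,-1,0,0,0,0,0,0,-1,0,0,0,0,0,0,-1]

```text
clock: 4.65
eef_pos: [521.6, 60.8, 40.9]
tool_rot: [3.141, -0.001, 0.438]
force: [0.7, 0.5, 0.7]
width: 85.1
gripper_force: 0.0
```

>>> carry_out:
  deltas: [0,0,0,0,0,0,1,0,0,0,0,0,0,1,0,0,0,0,0,0,1,0,0,0,0,0,0,1,0,0,0,0,0,0,1,0,0,0,0,0,0,1]

```text
clock: 5.4
eef_pos: [521.3, 61.2, 41.1]
tool_rot: [-3.141, -0.001, 0.438]
force: [-0.5, 0.3, 4.6]
width: 58.9
gripper_force: 64.7
```

>>> carry_out:
  deltas: [2,0,0,0,0,-0.0009,1,2,0,0,0,0,-0.0009,1,0,0,0,0,0,0,1,0,0,0,0,0,0,1]

```text
clock: 5.9
eef_pos: [521.7, 60.4, 42.7]
tool_rot: [-3.071, -0.001, 0.437]
force: [-0.3, -0.5, 7.3]
width: 58.9
gripper_force: 65.8
```

```bash
python3 - <<'E'
from h import *
s=ctrl.read_state();print(s["torque"],s["force"])
cv2.imwrite("pics/w2.png",ctrl.get_image("wrist")[:,:,::-1])
E
```

```text
[-0.2051712   0.04353582  0.05211794] [-0.28032224 -0.52649406  7.27357663]
```

View pics/w2.png

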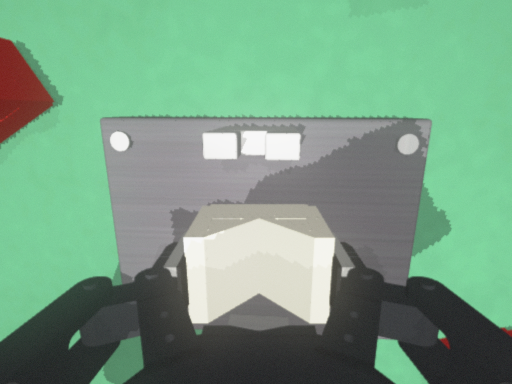

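The view shows the block held at both ends (cols 185–335), with the plate still flat below. The tool has leaned 4° and the force is small and upward, so I'll rock the other way with a little more lift.

>>> carry_out:
  deltas: [-2,0,0,0,0,-0.0007,1,-2,0,0,0,0,-0.0007,1,-2,0,0,0,0,-0.0007,1,-2,0,0,0,0,-0.0007,1,0,0,0,0,0,0,1,0,0,0,0,0,0,1]

```text
clock: 6.7
eef_pos: [520.8, 61.7, 44.6]
tool_rot: [3.073, 0.0, 0.439]
force: [0.9, 1.1, -5.7]
width: 59.1
gripper_force: 67.1
```

>>> carry_out:
  deltas: [2,0,0,0,0,-0.0006,1,2,0,0,0,0,-0.0006,1,2,0,0,0,0,-0.0006,1,2,0,0,0,0,-0.0006,1,0,0,0,0,0,0,1,0,0,0,0,0,0,1]

```text
clock: 7.45
eef_pos: [520.9, 59.6, 47.6]
tool_rot: [-3.073, 0.0, 0.436]
force: [-0.8, -1.2, -3.4]
width: 59.1
gripper_force: 68.6
```

>>> carry_out:
  deltas: [-2,0,0,0,0,-0.0006,1,-2,0,0,0,0,-0.0006,1,-2,0,0,0,0,-0.0006,1,-2,0,0,0,0,-0.0006,1,0,0,0,0,0,0,1,0,0,0,0,0,0,1]

```text
clock: 8.2
eef_pos: [520.2, 61.4, 49.6]
tool_rot: [3.073, 0.001, 0.438]
force: [-2.2, -1.1, -3.7]
width: 59.2
gripper_force: 68.9
```

>>> carry_out:
  deltas: [2,0,0,0,0,-0.0006,1,2,0,0,0,0,-0.0006,1,2,0,0,0,0,-0.0006,1,2,0,0,0,0,-0.0006,1,0,0,0,0,0,0,1,0,0,0,0,0,0,1]

```text
clock: 8.95
eef_pos: [521.4, 59.5, 52.8]
tool_rot: [-3.073, -0.001, 0.436]
force: [-4.2, -3.7, -0.0]
width: 59.1
gripper_force: 69.3
```

```bash
python3 - <<'E'
from h import *
s=ctrl.read_state();print(s["torque"],s["force"])
cv2.imwrite("pics/w3.png",ctrl.get_image("wrist")[:,:,::-1])
a=ctrl.get_image("scene")[:,:,::-1][130:260,180:350];cv2.imwrite("pics/s3.png",cv2.resize(a,None,fx=4,fy=4,interpolation=2))
E
```

```text
[-0.97708746  0.80679764  0.00669279] [-4.24456440e+00 -3.73988947e+00 -3.11599562e-04]
```

View pics/w3.png

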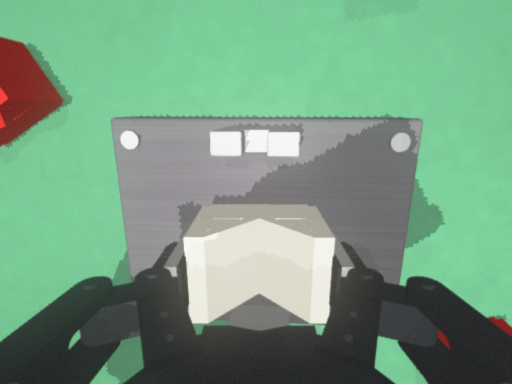

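View pics/s3.png

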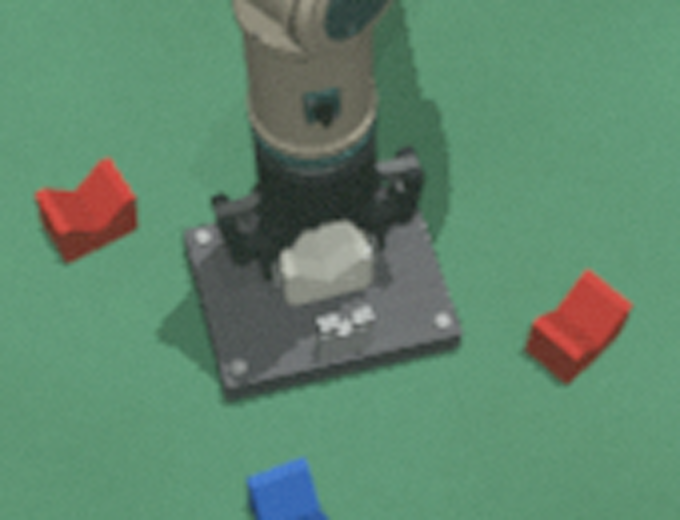

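The block is unchanged in the fingers (cols 185–335). The plate screws have closed up from 288 px to 271 px apart, so the block rose about 10 mm between these views while the fixture stayed put. The scene crop shows the fixture flat at (325,300).

>>> carry_out:
  deltas: [-2,0,0,-0.0002,0,-0.0006,1,-2,0,0,-0.0002,0,-0.0006,1,-2,0,0,0,0,-0.0006,1,-2,0,0,0,0,-0.0006,1,0,0,0,0,0,0,1,0,0,0,0,0,0,1]

```text
clock: 9.8
eef_pos: [521.3, 62.1, 54.8]
tool_rot: [3.073, -0.002, 0.439]
force: [-1.4, 1.3, 0.5]
width: 58.9
gripper_force: 69.7
```

>>> carry_out:
  deltas: [2,0,0,0,0,-0.0006,1,2,0,0,0,0,-0.0006,1,0,0,0,0,0,0,1,0,0,0,0,0,0,1]

```text
clock: 10.3
eef_pos: [520.7, 60.6, 55.6]
tool_rot: [-3.141, -0.0, 0.437]
force: [0.3, 0.1, -1.3]
width: 59.4
gripper_force: 69.2
```

>>> carry_out:
  deltas: [0,0,0,0,0,-0.001,1,0,0,0,0,0,-0.001,1,0,0,0,0,0,-0.001,1,0,0,0,0,0,-0.001,1,0,0,0,0,0,0,1]

```text
clock: 10.92
eef_pos: [520.8, 60.7, 59.8]
tool_rot: [3.142, -0.0, 0.438]
force: [-0.2, 0.6, -1.4]
width: 59.0
gripper_force: 69.2
```

>>> carry_out:
  deltas: [0,0,0,0,0,-0.003,1,0,0,0,0,0,-0.003,1,0,0,0,0,0,-0.004,1,0,0,0,0,0,-0.003,1,0,0,0,0,0,0,1,0,0,0,0,0,0,1,0,0,0,0,0,0,1,0,0,0,0,0,0,1]

```text
clock: 11.92
eef_pos: [520.6, 60.6, 72.6]
tool_rot: [-3.141, 0.0, 0.438]
force: [-0.8, -0.0, -0.6]
width: 58.9
gripper_force: 69.2
```

```bash
python3 - <<'E'
from h import *
cv2.imwrite("pics/w4.png",ctrl.get_image("wrist")[:,:,::-1])
cal=ctrl.calibration("scene")
im=ctrl.get_image("scene")[:,:,::-1];a=im[140:250,190:340];cv2.imwrite("pics/s4.png",cv2.resize(a,None,fx=5,fy=5,interpolation=2))
E
```

```text
(no output)
```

View pics/w4.png

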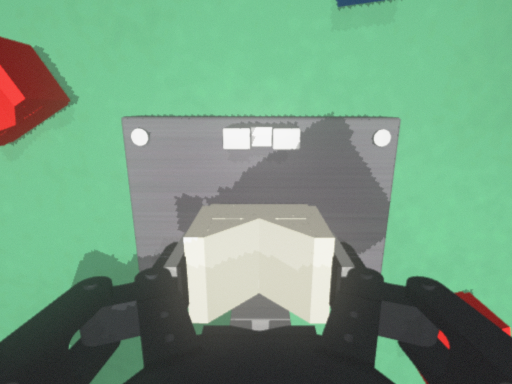

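View pics/s4.png

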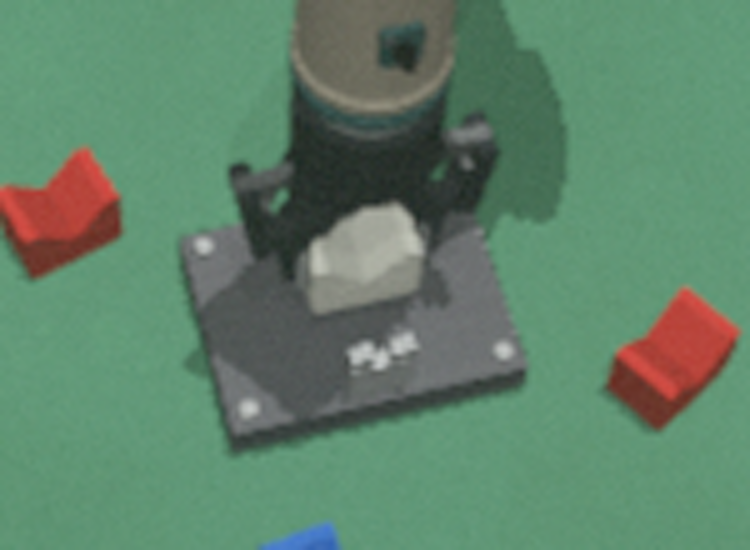

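The block is level in the fingers and clear above the pins, with the fixture flat on the bench. I'll check the screws at (140,137) and (382,138), then hand in.

```bash
python3 - <<'E'
from h import *
cal=ctrl.calibration("wrist")
P=[ray(cal,x,32)[:2] for x in ((140,137),(382,138))];print(np.round(P,1))
e=max(np.linalg.norm(P[0]-[538.4,150]),np.linalg.norm(P[1]-[600,16.8]));print(e)
if e<6: print(ctrl.finish_job())
E
```

```text
[[537.9 148.4]
 [599.5  15.4]]
1.6887725657665515
the job is handed in; nothing more can be done
None
```

I rocked the block free of its pins and handed the job in. It finished held level about 31 mm above its seat, with the fixture flat and within 2 mm of where it started.

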